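# Restock the purifier-cartridge lane, oldest to the front

### The job

Restock the cartridge lane first-in-first-out: first pull the old cartridge, which stands at the back of its lane under the wire shelf, forward along the lane until it is right up against the front lip. Then load the new cartridge from the bench into the same lane behind it. Leave both standing upright, flat on the lane floor between the guide rails, without disturbing the carton in the other lane or the other things on the bench.

Things in the scene. Friction and masses are not known exactly. Their poses are not given: they have to be found in the camera images.
- rack: Fixed dark grey stock rack with two lanes. Origin: centre of its underside, at bench height; x along the lanes from the front (the end towards the robot's right) to the back (its left), z up. Lane floors are 12 mm above the bench. Two 20 mm square uprights, 360 mm high, at x = +128, y = +-125 mm carry the wire shelf; otherwise front and back are open above the lips.
- lane_near (a point): Centre of the lane nearer the robot: its floor (rack x = 0, y = +60 mm), axes as the rack's. The lane runs from x = -110 to +110 mm, is 64 mm wide between 6 mm thick guide rails and closed at front and back by 8 mm thick cross lips; rails and lips stand 15 mm above its floor.
- lane_far (a point): Centre of the lane farther from the robot: its floor (rack x = 0, y = -60 mm); the same as the near lane.
- shelf_edge (a point): Middle of the lower front edge of the wire shelf, 330 mm above the bench (rack x = +35 mm), axes as the rack's. From here the shelf extends 103 mm back over the rear third of both lanes and 125 mm to each side; treat it as a solid slab 10 mm thick. Two small tins on it stand up to 358 mm above the bench.
- old_center (a point): Centre (half-way up) of the old cartridge: white plastic block with grey bands, 75 x 50 x 70 mm (its x, y, z), two steel ports 4 mm high on top, 0.2 to 0.4 kg. Starts at the back of one of the two lanes (either), under the wire shelf, its x roughly along the lane. Flush against the front lip its centre is at rack x = -72.5 mm.
- new_center (a point): Centre (half-way up) of the new cartridge: same shape and size as the old one (x along its 75 mm, y along its 50 mm, z up). It starts upright on the bench to the right of the rack.
- carton_center (a point): Centre of a low cardboard carton 80 x 56 x 45 mm (x, y, z), loose in the back of the other lane; leave it.
- case: Bystander: flat white plastic case 130 x 90 x 35 mm (x, y, z), loose on the bench. Origin: centre of its underside.
- flask: Bystander: amber glass bottle, 70 mm in diameter, 140 mm high, loose. Origin: centre of its underside.
- beaker: Bystander: empty glass beaker, 76 mm in diameter, 90 mm high, loose. Origin: centre of its underside.
- wrench: Bystander: open-ended wrench 160 mm long lying flat along its x. Origin: underside, about mid-length.
- vials: Bystander: aluminium vial block 120 x 80 x 38 mm (x, y, z), with vials standing 14 mm proud, loose. Origin: centre of its underside.
Not all that is in view belongs to the job. Leave any pink look-alike of the part that bears new_center alone. What is shaped like the part that bears old_center but pink is not meant.

How it is judged:
By the outcome, as a careful person would: the job done as asked, in the order asked, and still so for the second after the job is handed in, with the robot touching nothing.
It also fails if it takes over 59 s, if anything falls off the work surface, if the arm or the gripper's body presses on something with over 40 N, if the wrist force passes 120 N, or if a joint passes its speed limit or range.

### The arm

A 6-joint arm with a two-finger parallel gripper is mounted at the origin on the work surface. World frame = base frame: x ahead of the robot, y to its left, z up, the work surface at z = 0. Lengths are in m, angles in rad, forces in N, time in s.
With the tool pointing down it reaches from about 0.35 to 0.775 m from the base axis. Payload 5.5 kg.
Tool frame: the origin (TCP) lies between the finger pads; the fingertips stand 19 mm ahead of it and the grasp point (between the pads) is the TCP; z points along the fingers, x is the direction in which the jaws open and shut, and the axes are right-handed (so a half turn about z gives the same grasp; the last joint's range is limited). The gripper opens to 85 mm and grips with 20 to 120 N. Pads are 22 mm wide; open, the fingers measure 114 mm over their backs; the gripper's body (76 mm by 85 mm) begins 54 mm behind the grasp point. The pads swing forward as they close: fully open they stand 13 mm farther back than shut.
Start: joints at [-1.28, 0.313, 0.046, 1.304, 0, 1.431], TCP at [0.24, -0.523, 0.25] pointing down, gripper open.
Joint ranges: [-2.76, 2.76], [-0.86, 1.69], [-1.03, 1.26], [-2.2, 2.34], [-1.47, 1.5], [-3.14, 3.14]. Speed limits (rad/s): [2.57, 2.57, 3.14, 3.14, 3.14, 3.14].

### API

Orientations are given as a unit quaternion [w, x, y, z].
In Python, from workcell import env gives the robot as it stands. The module is installed in compiled form; this text tells all that it offers.
- The arm moves only by the tool carry_out, never from a script. Its argument "steps" is a list of rows, each a list of 7 numbers: the gripper command: -1 is shut, 1 is fully open, values between are in proportion, then the shift along the tool's x, y, z in m, then the turn, a rotation vector about the tool's x, y, z in rad. A call has 1 to 20 rows; each row shifts and turns the commanded pose from where the row before left it, along the tool's axes as they then stand; what a row does not reach is not made up. A row lasts 1/8 s, in which the tool goes at most 62.5 mm and 10.7 degrees, less where a joint would pass 70% of its speed; a pose out of reach is approached as far as the arm can. A call with a gripper value outside its range is refused whole. The fingers move at their own pace and stop on an object; "grip_force" is the grip in N (left out, the last holds). Time passes only in rows, so rows that do not move let the fingers close. It gives the time, the measured TCP pose, the force and the opening at its end, in the units of the state.
- env.get_state(): the state, without advancing time (a new reading comes with each control period).
- env.read_camera(name): name is "scene" or "top" or "wrist"; returns a dict with "color" (400x640x3 uint8, red, green, blue), "K" (3x3 intrinsics, pixels), "dist" ([k1, k2, p1, p2, k3] as OpenCV has them; the pictures are not rectified), "R" (3x3) and "t" (3): a world point X has camera coordinates R X + t. Camera axes: x right, y down, z forward; pixel columns grow to the right and rows downward; lengths in m; the calibration is good to about 2 mm. A picture is of the moment at which its call begins. There is no depth.
- env.hand_in(): hands the job in, once; it reports no verdict.
The state is a dict: "clock": time; "joint_pos": joint angles; "qvel": joint speeds; "tau": joint torques, N m; "tcp_pos": TCP position; "orientation": TCP orientation; "wrist_force": force on the tool from outside, world axes, zero at the start; "ft_torque": the same for the moment, N m; "finger_gap": finger opening in m.
Only numpy, scipy, OpenCV 4.12 (cv2) and the standard library are available. Lean on these libraries where they do the work, as an engineer would, in place of code of your own. Each camera call takes 0.05 s, during which the arm holds its last target. There are 200 camera calls.

## Working session

There is one attempt and no reset: what is moved stays moved. The work goes in short steps, Python scripts to look and compute and a tool call to move; the robot and the scene stay as the last step left them, time stands still between calls to the robot, and variables do not carry over. Pictures are saved under pics/ and viewed, about 8 in all and at most 12, crops included, and the job is handed in when it is done.

Besides the shell and the picture viewer there is one more tool, called after "Call:" by a JSON object that holds its "fn" and its "kwargs", one argument or row to a line. carry_out: Moves the arm, as the interface text tells. Its arguments: {"type":"object","properties":{"steps":{"type":"array","items":{"type":"array","items":{"type":"number"}}},"grip_force":{"type":"number"}},"required":["steps"]}

```bash
mkdir -p pics
cat > h.py <<'E'
import numpy as np, cv2
from workcell import env
def snap(n,f):
    c=env.read_camera(n); cv2.imwrite(f'pics/{f}.png',c['color'][...,::-1]); np.savez(f'pics/{f}.npz',**{k:np.array(v) for k,v in c.items()}); return c
def load(f): return dict(np.load(f'pics/{f}.npz'))
def cast(c,px,z):
    px=np.array(px,float).reshape(-1,1,2)
    u=cv2.undistortPoints(px,c['K'],c['dist']).reshape(-1,2)
    d=np.c_[u,np.ones(len(u))]@c['R']; o=-c['R'].T@c['t']
    return o+d*((z-o[2])/d[:,2])[:,None]
def proj(c,P):
    return cv2.projectPoints(np.array(P,float).reshape(-1,1,3),cv2.Rodrigues(c['R'])[0],c['t'],c['K'],c['dist'])[0].reshape(-1,2)
E
python3 - <<'E'
from h import *
np.set_printoptions(precision=3,suppress=True)
for n in ['scene','top']:
    c=snap(n,n+'0'); print(n,-c['R'].T@c['t'],c['R'][2])
print(env.get_state())
E
```

```text
scene [1.159 0.243 1.32 ] [-0.483 -0.168 -0.859]
top [0.213 0.02  1.847] [ 0.194 -0.002 -0.981]
{'clock': 0.1, 'joint_pos': array([-1.28 ,  0.314,  0.045,  1.304, -0.   ,  1.431]), 'qvel': array([-0.   , -0.002,  0.002, -0.001, -0.   , -0.001]), 'tau': array([  0.003, -48.173,  29.924,   0.013,  -0.   ,   0.   ]), 'tcp_pos': array([ 0.24 , -0.522,  0.249]), 'orientation': array([-0.001,  0.842, -0.54 , -0.001]), 'wrist_force': array([-0.243,  0.627, -0.361]), 'ft_torque': array([-0.018, -0.009,  0.019]), 'finger_gap': 0.08544971320512956}
```

View pics/scene0.png

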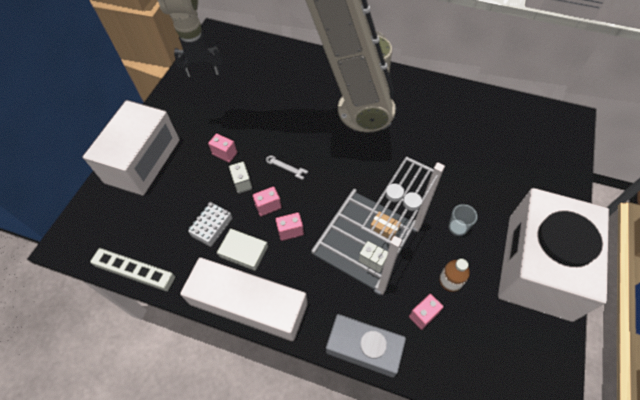

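View pics/top0.png

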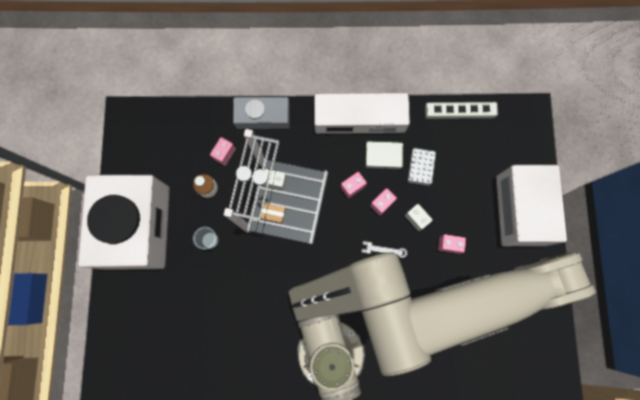

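The old cartridge is the white block in the far lane, under the wire shelf: scene (374,252), top (277,178). The orange carton is in the near lane: scene (384,222), top (271,212).
- **Candidates for new:** the white block at scene (239,177), top (418,217). The pink look-alikes at top (353,183), (384,201), (453,243) and (222,151) are rejected.
- **Other white things:** the case at top (384,154) and the vials at (422,166) are the wrong shape.

Next is a close crop to check the choice.

Run:
```python
from h import *
a=cv2.imread('pics/top0.png')[120:260,210:450]; b=cv2.imread('pics/scene0.png')[140:300,210:450]
r=lambda i:cv2.resize(i,None,fx=3.2,fy=3.2,interpolation=cv2.INTER_CUBIC)
a=cv2.resize(a,(514,300),interpolation=cv2.INTER_CUBIC);b=cv2.resize(b,(450,300),interpolation=cv2.INTER_CUBIC)
a=cv2.resize(cv2.imread('pics/top0.png')[120:255,215:335],(400,450),interpolation=cv2.INTER_CUBIC)
b=cv2.resize(cv2.imread('pics/scene0.png')[150:300,306:446],(400,429),interpolation=cv2.INTER_CUBIC)
d=cv2.resize(cv2.imread('pics/top0.png')[190:240,390:450],(180,150),interpolation=cv2.INTER_CUBIC)
o=np.zeros((600,800,3),np.uint8);o[:450,:400]=a;o[:429,400:]=b;o[450:,:180]=d
e=cv2.resize(cv2.imread('pics/scene0.png')[150:200,210:270],(180,150),interpolation=cv2.INTER_CUBIC);o[450:,400:580]=e
cv2.imwrite('pics/crop1.png',o)
```

```text
(no output)
```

View pics/crop1.png

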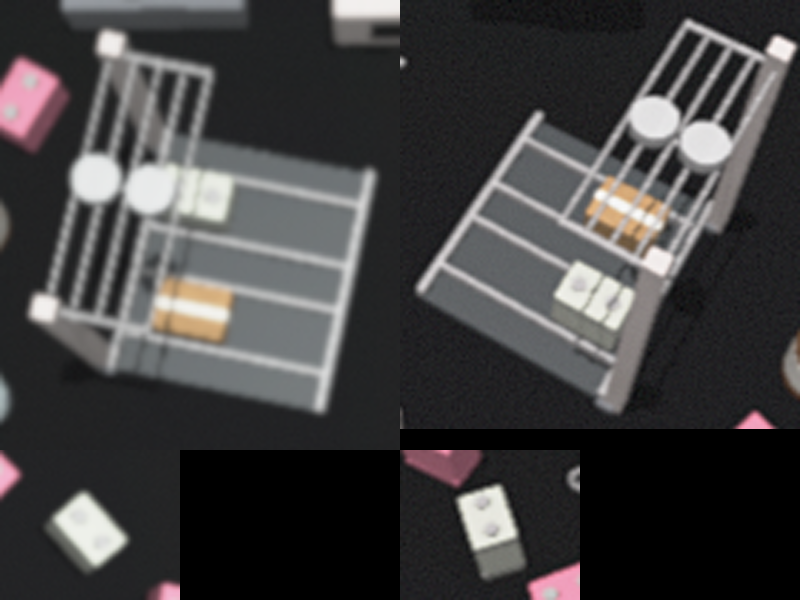

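The crop confirms both choices. Old is white with two ports in the far lane, and new is white with two ports at top (418,217). Now measuring.

Run:
```python
from h import *
np.set_printoptions(precision=4,suppress=True)
T=load('top0');S=load('scene0')
tc=lambda p:np.array(p)/3.3333+[215,120]
sc=lambda p:(np.array(p)-[400,0])/2.857+[306,150]
yr=np.array([-95,-25,25,95.])*1e-3
for n,c,P in(('top',T,tc([[360,204],[345,267],[333,308],[322,377]])),('scene',S,sc([[441,266],[476,218],[496,183],[525,138]]))):
    W=cast(c,P,.027)[:,:2]
    print(n,W.tolist())
    # rigid fit to rack pts (x=-114)
    A=np.c_[np.full(4,-.114),yr]; am,wm=A.mean(0),W.mean(0)
    U,_,V=np.linalg.svd((A-am).T@(W-wm)); R=(V.T@np.diag([1,np.linalg.det(V.T@U.T)])@U.T)
    t=wm-R@am; print(' rack origin',t,'yaw',np.degrees(np.arctan2(R[1,0],R[0,0])),'res',(A@R.T+t-W).tolist())
print('old top front edge T',cast(T,tc([[234,172],[228,222]]),.082)[:,:2].tolist())
print('old top S',cast(S,sc([[577,260],[635,290],[620,325],[553,300]]),.082)[:,:2].tolist())
# masks of white new cartridge
for n,c,b in(('top',T,(400,195,440,240)),('scene',S,(222,155,256,200))):
    im=c['color'].astype(int);x0,y0,x1,y1=b;q=im[y0:y1,x0:x1]
    m=((q.min(2)>165)&(q.max(2)-q.min(2)<40)).astype(np.uint8)
    k=max(cv2.findContours(m,0,1)[0],key=cv2.contourArea)
    r=cv2.minAreaRect(k);bx=cv2.boxPoints(r)+[x0,y0]
    w=cast(c,bx,.070)[:,:2];print(n,r,'ctr',w.mean(0),'sides',[np.linalg.norm(w[i]-w[i-1]) for i in range(2)],'dirs',[np.degrees(np.arctan2(*(w[i]-w[i-1])[::-1])) for i in range(2)])
def blob(f,lo,b):pass
# pink
for n,c in(('top',T),('scene',S)):
    im=c['color'].astype(int);m=((im[...,0]>170)&(im[...,0]-im[...,1]>60)&(im[...,2]-im[...,1]>15)).astype(np.uint8)
    for k in cv2.findContours(m,0,1)[0]:
        if cv2.contourArea(k)>40: M=cv2.moments(k);print('pink',n,cast(c,[M['m10']/M['m00'],M['m01']/M['m00']],.06)[0])
```

```text
top [[0.6071677763185492, 0.022080166680553234], [0.5368449304494504, 0.03895267143352888], [0.4916572970561332, 0.05223180578943857], [0.4165395504929289, 0.06436478982187845]]
 rack origin [0.5382 0.1556] yaw 77.26248825674335 res [[-0.0014532996616086757, 0.0013811316657780272], [0.0005922181502560075, -5.743407718396959e-05], [-0.0029896684973084175, -0.002312326283083914], [0.003850750008661641, 0.000988628694489846]]
scene [[0.6122051296048934, 0.025586877735021385], [0.5426379857214965, 0.04359101011300015], [0.4920387275744825, 0.05113412732566777], [0.4232784417372062, 0.06488964403964081]]
 rack origin [0.5403 0.158 ] yaw 78.46160927159518 res [[-0.0015849230169087125, 0.001711211194392187], [-0.0006031420808018106, -0.0022912073817515505], [0.0010065711038620972, 0.00016689954974870302], [0.001181493993848426, 0.00041309663761068816]]
old top front edge T [[0.6312940652528072, 0.1567789742872125], [0.5766514565048128, 0.16275536748095829]]
old top S [[0.5816046711524709, 0.1710210634844958], [0.5952235639669619, 0.23898532814608317], [0.638560749921391, 0.2343249093570094], [0.6342762682527062, 0.15996841109667276]]
top ((19.49310302734375, 21.11724090576172), (21.591825485229492, 13.868596076965332), 48.36646270751953) ctr [ 0.4694 -0.3176] sides [np.float64(0.07490907120019583), np.float64(0.05016123463586582)] dirs [np.float64(39.79153945370493), np.float64(-49.200650298802366)]
scene ((16.5, 17.0), (18.024980545043945, 14.862703323364258), 71.56504821777344) ctr [ 0.4705 -0.319 ] sides [np.float64(0.07454235365377282), np.float64(0.05039129511634052)] dirs [np.float64(-139.80306548197854), np.float64(131.78612718565108)]
pink top [ 0.3749 -0.4339  0.06  ]
pink top [ 0.5287 -0.1948  0.06  ]
pink top [ 0.592  -0.0871  0.06  ]
pink top [0.7222 0.3927 0.06  ]
pink scene [0.7206 0.391  0.06  ]
pink scene [ 0.5891 -0.0903  0.06  ]
pink scene [ 0.5252 -0.1976  0.06  ]
pink scene [ 0.3697 -0.4377  0.06  ]
```

```bash
cat >> h.py <<'E'
from scipy.spatial.transform import Rotation as Ro, Slerp
RO=np.array([.539,.157]); RY=np.radians(78)
def rk(x,y,z):
    c,s=np.cos(RY),np.sin(RY); return np.array([RO[0]+c*x-s*y,RO[1]+s*x+c*y,z])
def ori(ax,tilt):   # world angle of the approach heading (deg), tilt from down; tool y leans back
    a=np.radians(ax);t=np.radians(tilt);h=np.array([np.cos(a),np.sin(a),0])
    z=np.sin(t)*h-np.cos(t)*np.array([0,0,1]); x=np.array([np.sin(a),-np.cos(a),0])
    return Ro.from_matrix(np.c_[x,np.cross(z,x),z])
def cur():
    s=env.get_state();q=s['orientation'];return np.array(s['tcp_pos']),Ro.from_quat([q[1],q[2],q[3],q[0]])
def plan(targets,g,start=None):
    p,r=start or cur()
    for tp,tr in targets:
        n=int(max(np.ceil(np.linalg.norm(tp-p)/.055),np.ceil(np.degrees((r.inv()*tr).magnitude())/9),1))
        w=(r.inv()*tr).as_rotvec()/n; q=p;rr=r
        for i in range(n):
            nx=p+(tp-p)*(i+1)/n; d=rr.inv().apply(nx-q); q=nx
            print([g]+np.round(d,3).tolist()+np.round(w,3).tolist()); rr=rr*Ro.from_rotvec(w)
        print('--'); p,r=tp,tr
E
python3 - <<'E'
from h import *
plan([(rk(-.10,-.06,.25),ori(78,30))],0.4)
E
```

```text
[0.4, -0.029, -0.042, 0.0, 0.037, -0.019, -0.07]
[0.4, -0.026, -0.044, 0.002, 0.037, -0.019, -0.07]
[0.4, -0.023, -0.045, 0.004, 0.037, -0.019, -0.07]
[0.4, -0.019, -0.047, 0.006, 0.037, -0.019, -0.07]
[0.4, -0.016, -0.048, 0.008, 0.037, -0.019, -0.07]
[0.4, -0.012, -0.048, 0.01, 0.037, -0.019, -0.07]
[0.4, -0.009, -0.048, 0.012, 0.037, -0.019, -0.07]
[0.4, -0.005, -0.048, 0.014, 0.037, -0.019, -0.07]
[0.4, -0.002, -0.048, 0.016, 0.037, -0.019, -0.07]
[0.4, 0.002, -0.047, 0.018, 0.037, -0.019, -0.07]
[0.4, 0.006, -0.047, 0.02, 0.037, -0.019, -0.07]
[0.4, 0.009, -0.045, 0.021, 0.037, -0.019, -0.07]
[0.4, 0.013, -0.044, 0.023, 0.037, -0.019, -0.07]
--
```

Call:
{"fn": "carry_out", "kwargs": {
  "steps": [
    [0.5,-0.029,-0.042,0,0.037,-0.019,-0.07],
    [0.5,-0.026,-0.044,0.002,0.037,-0.019,-0.07],
    [0.5,-0.023,-0.045,0.004,0.037,-0.019,-0.07],
    [0.5,-0.019,-0.047,0.006,0.037,-0.019,-0.07],
    [0.5,-0.016,-0.048,0.008,0.037,-0.019,-0.07],
    [0.5,-0.012,-0.048,0.01,0.037,-0.019,-0.07],
    [0.5,-0.009,-0.048,0.012,0.037,-0.019,-0.07],
    [0.5,-0.005,-0.048,0.014,0.037,-0.019,-0.07],
    [0.5,-0.002,-0.048,0.016,0.037,-0.019,-0.07],
    [0.5,0.002,-0.047,0.018,0.037,-0.019,-0.07],
    [0.5,0.006,-0.047,0.02,0.037,-0.019,-0.07],
    [0.5,0.009,-0.045,0.021,0.037,-0.019,-0.07],
    [0.5,0.013,-0.044,0.023,0.037,-0.019,-0.07],
    [0.5,0,0,0,0,0,0],
    [0.5,0,0,0,0,0,0]
  ]
}}

```text
clock: 1.98
tcp_pos: [0.5761, 0.0458, 0.2514]
orientation: [-0.256, 0.961, -0.1, 0.024]
wrist_force: [-0.2, 0.3, 0.3]
finger_gap: 0.0643
```

Run:
```python
from h import *
np.set_printoptions(precision=4,suppress=True)
p,r=cur();print(p,rk(-.1,-.06,.25),np.degrees((r.inv()*ori(78,30)).magnitude()),env.get_state()['joint_pos'],env.get_state()['finger_gap'])
c=snap('wrist','w1');print(-c['R'].T@c['t'],c['R'][2])
```

```text
[0.5761 0.0458 0.2514] [0.5769 0.0467 0.25  ] 0.3837275234870562 [-0.3096  0.3069 -0.0524  1.2758  0.5175  1.4525] 0.06428806752298795
[0.5787 0.0471 0.3953] [ 0.0425  0.2275 -0.9729]
```

View pics/w1.png

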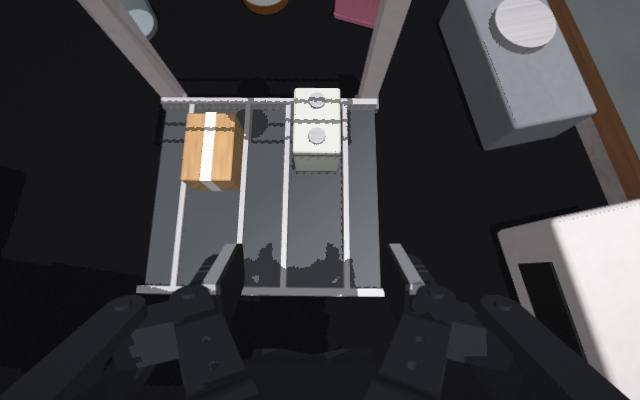

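The wrist view is clear: old's top face spans (294,88)–(341,153), with the far-lane rails at columns ~288 and ~346. The front lip is at row ~291, the back lip at row ~102, and the carton is at (212,150).

Run:
```python
from h import *
np.set_printoptions(precision=4,suppress=True)
c=load('w1')
px=[[174,290],[242.5,291],[286,291.5],[349,292.5],[189.5,102],[248.5,102],[290,102],[343.5,103]]
W=cast(c,px,.027)[:,:2]
yr=np.array([.095,.025,-.025,-.095]);A=np.r_[np.c_[np.full(4,-.114),yr],np.c_[np.full(4,.114),yr]]
am,wm=A.mean(0),W.mean(0);U,_,V=np.linalg.svd((A-am).T@(W-wm));R=V.T@U.T;t=wm-R@am
print(t,np.degrees(np.arctan2(R[1,0],R[0,0])));print((W-t)@R-A)
o=cast(c,[[294,88],[339,88],[341,153],[293,153]],.082)[:,:2];print('old rack',(o-t)@R,((o-t)@R).mean(0))
```

```text
[0.5424 0.1505] 78.29313367774722
[[ 0.0021  0.0014]
 [ 0.0012 -0.0036]
 [ 0.0006 -0.0009]
 [-0.0005  0.0008]
 [ 0.0002  0.0036]
 [-0.0004 -0.0004]
 [-0.0008 -0.0022]
 [-0.0025  0.0013]]
old rack [[ 0.0989 -0.0356]
 [ 0.0986 -0.0838]
 [ 0.0248 -0.0842]
 [ 0.025  -0.0354]] [ 0.0618 -0.0598]
```

```bash
sed -i 's/^RO=.*/RO=np.array([.541,.153]); RY=np.radians(78.3)/' h.py
python3 - <<'E'
from h import *
plan([(rk(.042-.06,-.060,.060+.104),ori(78.3,30)),(rk(.042,-.06,.060),ori(78.3,30))],0.8)
E
```

```text
[0.8, 0.001, -0.009, 0.039, 0.001, 0.001, -0.002]
[0.8, 0.001, -0.009, 0.039, 0.001, 0.001, -0.002]
[0.8, 0.001, -0.009, 0.039, 0.001, 0.001, -0.002]
--
[0.8, -0.0, 0.0, 0.04, 0.0, 0.0, 0.0]
[0.8, 0.0, 0.0, 0.04, 0.0, 0.0, 0.0]
[0.8, -0.0, 0.0, 0.04, 0.0, 0.0, 0.0]
--
```

Call:
{"fn": "carry_out", "kwargs": {
  "steps": [
    [0.8,0.001,-0.009,0.039,0.001,0.001,-0.002],
    [0.8,0.001,-0.009,0.039,0.001,0.001,-0.002],
    [0.8,0.001,-0.009,0.039,0.001,0.001,-0.002],
    [0.8,0,0,0.03,0,0,0],
    [0.8,0,0,0.03,0,0,0],
    [0.8,0,0,0.03,0,0,0],
    [0.8,0,0,0.02,0,0,0],
    [0.8,0,0,0.01,0,0,0],
    [0.8,0,0,0,0,0,0],
    [0.8,0,0,0,0,0,0]
  ]
}}

```text
clock: 3.28
tcp_pos: [0.609, 0.1833, 0.0611]
orientation: [-0.258, 0.961, -0.098, 0.028]
wrist_force: [0.2, -0.5, 0.6]
finger_gap: 0.077
```

Run:
```python
from h import *
p,r=cur();print(p,rk(.042,-.06,.06),env.get_state()['wrist_force'])
snap('wrist','w2')
```

```text
[0.60898191 0.18333941 0.06111196] [0.60827044 0.18196012 0.06      ] [ 0.23397028 -0.51723044  0.60627898]
```

View pics/w2.png

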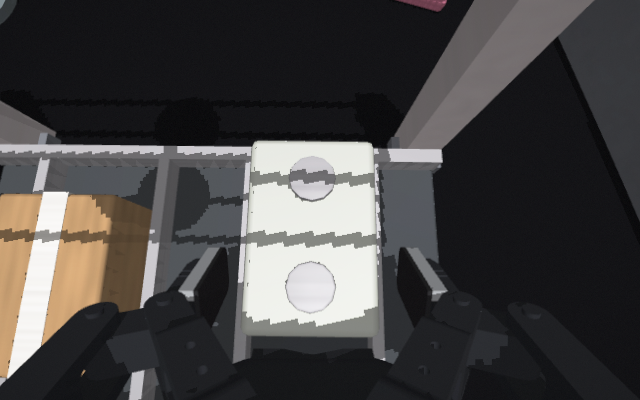

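The pads straddle the front half of old, which is centred at column ~312 between pads at ~220 and ~410. I'll close on it and drag.

Call:
{"fn": "carry_out", "kwargs": {
  "grip_force": 40,
  "steps": [
    [-1,0,0,0,0,0,0],
    [-1,0,0,0,0,0,0],
    [-1,0,0,0,0,0,0],
    [-1,0,0,0,0,0,0],
    [-1,0,0,0,0,0,0],
    [-1,0,0,0,0,0,0],
    [-1,0,0,0,0,0,0],
    [-1,0,0.0087,-0.005,0,0,0],
    [-1,0,0.0087,-0.005,0,0,0],
    [-1,0,0.0087,-0.005,0,0,0]
  ]
}}

```text
clock: 4.58
tcp_pos: [0.6027, 0.1546, 0.0609]
orientation: [-0.259, 0.961, -0.097, 0.028]
wrist_force: [-0.1, 5.4, 5.8]
finger_gap: 0.0494
```

Call:
{"fn": "carry_out", "kwargs": {
  "steps": [
    [-1,0,0.0087,-0.005,0,0,0],
    [-1,0,0.0087,-0.005,0,0,0],
    [-1,0,0.0087,-0.005,0,0,0],
    [-1,0,0.0087,-0.005,0,0,0],
    [-1,0,0.0087,-0.005,0,0,0],
    [-1,0,0.0087,-0.005,0,0,0],
    [-1,0,0.0087,-0.005,0,0,0],
    [-1,0,0.0087,-0.005,0,0,0],
    [-1,0,0.0052,-0.003,0,0,0],
    [-1,0,0.0035,-0.002,0,0,0],
    [-1,0,0,0,0,0,0]
  ]
}}

```text
clock: 5.95
tcp_pos: [0.5844, 0.0661, 0.0609]
orientation: [-0.259, 0.96, -0.098, 0.028]
wrist_force: [0.4, 3.9, 7.9]
finger_gap: 0.0493
```

Run:
```python
from h import *
np.set_printoptions(precision=4,suppress=True)
s=env.get_state();p,r=cur();c,sn=np.cos(RY),np.sin(RY)
d=p[:2]-RO;print('tcp rack',c*d[0]+sn*d[1],-sn*d[0]+c*d[1],p[2],s['wrist_force'],s['joint_pos'])
plan([],0)
print((ori(78.3,30).inv()*r).as_rotvec())
```

```text
tcp rack -0.07631808340325172 -0.060154956264717535 0.06090870385759481 [0.3556 3.8956 7.9323] [-0.2729  0.4645 -0.3276  0.8164  0.5259  1.4908]
[ 0.0035  0.0019 -0.0017]
```

Call:
{"fn": "carry_out", "kwargs": {
  "steps": [
    [-1,0,0.0017,-0.001,0,0,0],
    [-1,0,0.0017,-0.001,0,0,0],
    [-1,0,0.0017,-0.001,0,0,0],
    [-1,0,0.0017,-0.001,0,0,0],
    [-1,0,0,0,0,0,0]
  ]
}}

```text
clock: 6.58
tcp_pos: [0.5828, 0.0587, 0.0609]
orientation: [-0.259, 0.96, -0.098, 0.028]
wrist_force: [0.5, 4.5, 7.3]
finger_gap: 0.0495
```

Call:
{"fn": "carry_out", "kwargs": {
  "steps": [
    [-1,0,0.0017,-0.001,0,0,0],
    [-1,0,0.0009,-0.0005,0,0,0],
    [-1,0,0,0,0,0,0]
  ]
}}

```text
clock: 6.95
tcp_pos: [0.5822, 0.0559, 0.061]
orientation: [-0.259, 0.96, -0.098, 0.028]
wrist_force: [1.0, 5.3, 6.8]
finger_gap: 0.0497
```

Call:
{"fn": "carry_out", "kwargs": {
  "steps": [
    [-1,0,0.0017,-0.001,0,0,0],
    [-1,0,0,0,0,0,0]
  ]
}}

```text
clock: 7.2
tcp_pos: [0.5817, 0.0539, 0.061]
orientation: [-0.259, 0.96, -0.098, 0.028]
wrist_force: [0.9, 4.6, 7.6]
finger_gap: 0.0499
```

Call:
{"fn": "carry_out", "kwargs": {
  "steps": [
    [-1,0,0.0017,-0.001,0,0,0],
    [-1,0,0,0,0,0,0]
  ]
}}

```text
clock: 7.45
tcp_pos: [0.5813, 0.052, 0.061]
orientation: [-0.259, 0.96, -0.098, 0.028]
wrist_force: [0.9, 5.4, 7.5]
finger_gap: 0.0496
```

Call:
{"fn": "carry_out", "kwargs": {
  "steps": [
    [-1,0,0.0017,-0.001,0,0,0],
    [-1,0,0,0,0,0,0]
  ]
}}

```text
clock: 7.7
tcp_pos: [0.5812, 0.0513, 0.061]
orientation: [-0.261, 0.96, -0.097, 0.028]
wrist_force: [2.9, 9.8, 5.0]
finger_gap: 0.0492
```

Run:
```python
from h import *
print(env.get_state()['wrist_force'])
c=snap('scene','s2');snap('wrist','w3')
a=cv2.imread('pics/w3.png'); b=cv2.resize(cv2.imread('pics/s2.png')[150:310,300:450],None,fx=2.5,fy=2.5,interpolation=cv2.INTER_CUBIC)
o=np.zeros((400,800,3),np.uint8);o[:267,:427]=cv2.resize(a,(427,267));o[:,427:800]=b[:400,:373]
cv2.imwrite('pics/c2.png',o)
```

```text
[2.92451886 9.82067003 4.98497311]
```

View pics/c2.png

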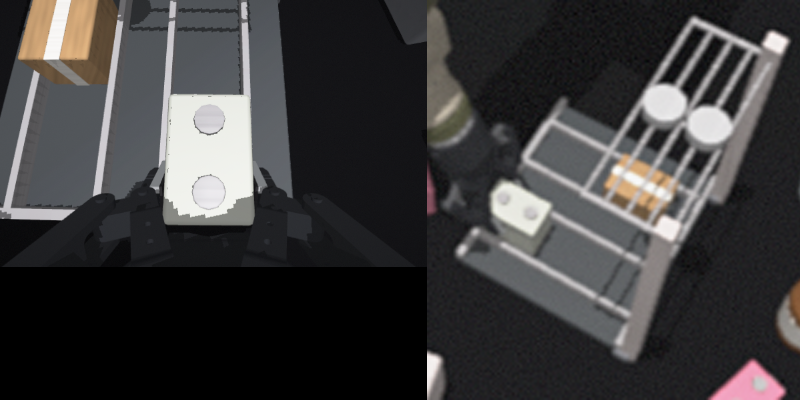

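Old is at the lip: force in y jumped from 5 to 10 N and the motion stopped after ~135 mm, which is close to the expected 134. The view shows it upright in the lane at the front. I'll nudge 1 mm more, release and back out.

Call:
{"fn": "carry_out", "kwargs": {
  "steps": [
    [-1,0,0.0017,-0.001,0,0,0],
    [-1,0,0,0,0,0,0],
    [0.7,0,0,0,0,0,0],
    [0.7,0,0,0,0,0,0],
    [0.7,0,0,0,0,0,0],
    [0.7,0,0,0,0,0,0],
    [0.7,0,0,-0.01,0,0,0],
    [0.7,0,0,-0.03,0,0,0],
    [0.7,0,0,-0.04,0,0,0],
    [0.7,0,0,-0.04,0,0,0],
    [0.7,0,0,-0.04,0,0,0],
    [0.7,0,0,0,0,0,0]
  ]
}}

```text
clock: 9.3
tcp_pos: [0.5655, -0.033, 0.2019]
orientation: [-0.257, 0.961, -0.098, 0.03]
wrist_force: [0.7, 0.6, 1.0]
finger_gap: 0.0729
```

Run:
```python
from h import *
np.set_printoptions(precision=4,suppress=True)
s=env.get_state();print(s['finger_gap'],s['wrist_force'])
snap('wrist','w4');T=snap('top','t4');S=snap('scene','s4')
# new cartridge long axis ~41deg ; tool heading 41
N=np.array([.470,-.318]);h=np.array([np.cos(np.radians(41)),np.sin(np.radians(41))])
v=N-h*.12
plan([(np.array([v[0],v[1],.25]),ori(41,30))],0.7)
```

```text
0.07293105359626603 [0.6814 0.586  0.9523]
[0.7, -0.013, 0.04, -0.03, -0.0, 0.041, 0.071]
[0.7, -0.009, 0.04, -0.031, -0.0, 0.041, 0.071]
[0.7, -0.005, 0.041, -0.031, -0.0, 0.041, 0.071]
[0.7, -0.001, 0.041, -0.031, -0.0, 0.041, 0.071]
[0.7, 0.003, 0.041, -0.031, -0.0, 0.041, 0.071]
[0.7, 0.007, 0.041, -0.031, -0.0, 0.041, 0.071]
[0.7, 0.012, 0.04, -0.031, -0.0, 0.041, 0.071]
[0.7, 0.016, 0.039, -0.03, -0.0, 0.041, 0.071]
--
```

View pics/w4.png

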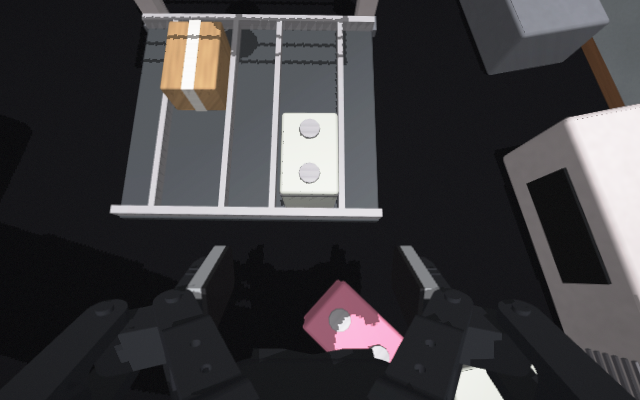

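Old stands at the lip: top face (282,113)–(338,195), lip at row 212. Next, the new cartridge.

Call:
{"fn": "carry_out", "kwargs": {
  "steps": [
    [0.7,-0.013,0.04,-0.03,0,0.041,0.071],
    [0.7,-0.009,0.04,-0.031,0,0.041,0.071],
    [0.7,-0.005,0.041,-0.031,0,0.041,0.071],
    [0.7,-0.001,0.041,-0.031,0,0.041,0.071],
    [0.7,0.003,0.041,-0.031,0,0.041,0.071],
    [0.7,0.007,0.041,-0.031,0,0.041,0.071],
    [0.7,0.012,0.04,-0.031,0,0.041,0.071],
    [0.7,0.016,0.039,-0.03,0,0.041,0.071],
    [0.7,0,0,0,0,0,0],
    [0.7,0,0,0,0,0,0]
  ]
}}

```text
clock: 10.7
tcp_pos: [0.3796, -0.396, 0.2483]
orientation: [-0.237, 0.878, -0.402, 0.107]
wrist_force: [-0.3, 0.1, 0.3]
finger_gap: 0.0724
```

Run:
```python
from h import *
np.set_printoptions(precision=4,suppress=True)
p,r=cur();print(p,np.degrees((r.inv()*ori(41,30)).magnitude()))
c=snap('wrist','w5')
q=c['color'].astype(int);hit=proj(c,[[.47,-.318,.07]])[0];print(hit)
m=((q.min(2)>165)&(q.max(2)-q.min(2)<45)).astype(np.uint8)
for k in cv2.findContours(m,0,1)[0]:
    if cv2.contourArea(k)>500:
        b=cv2.boxPoints(cv2.minAreaRect(k));w=cast(c,b,.07)[:,:2]
        print(b.tolist(),w.mean(0),[np.linalg.norm(w[i]-w[i-1]) for i in range(2)],[np.degrees(np.arctan2(*(w[i]-w[i-1])[::-1])) for i in range(2)])
```

```text
[ 0.3796 -0.396   0.2483] 0.2788287078504526
[312.0153 158.8946]
[[323.6996765136719, 328.508056640625], [360.2076721191406, 294.808349609375], [382.8274841308594, 319.3131103515625], [346.3194885253906, 353.0128173828125]] [ 0.3727 -0.4528] [np.float64(0.029366930956897342), np.float64(0.04590269756569636)] [np.float64(84.96567982122325), np.float64(-8.418400200103198)]
[[132.0800018310547, 143.44000244140625], [155.9199981689453, 125.55999755859375], [227.8000030517578, 221.39999389648438], [203.9600067138672, 239.27999877929688]] [ 0.3625 -0.2292] [np.float64(0.1322551377783213), np.float64(0.03099601871314789)] [np.float64(80.76711291022352), np.float64(-7.688451252162093)]
[[289.0, 126.0], [336.0, 126.0], [336.0, 193.0], [289.0, 193.0]] [ 0.4706 -0.3182] [np.float64(0.07397174511326611), np.float64(0.05031284972131186)] [np.float64(41.802942249057644), np.float64(-49.236005552803675)]
[[370.51629638671875, 72.13479614257812], [448.24359130859375, 10.306255340576172], [488.58050537109375, 61.01551818847656], [410.85321044921875, 122.84405517578125]] [ 0.6423 -0.3457] [np.float64(0.07408451535597645), np.float64(0.12801756430584)] [np.float64(74.11483476538616), np.float64(-8.017581583994337)]
[[545.7971801757812, 0.3129425048828125], [562.1265258789062, -24.880970001220703], [654.9996948242188, 35.31462097167969], [638.6703491210938, 60.5085334777832]] [ 0.8319 -0.4605] [np.float64(0.12562584593211096), np.float64(0.047888830544719915)] [np.float64(89.80964493157467), np.float64(5.022052654928299)]
[[331.0, 0.0], [419.0, 0.0], [419.0, 37.0], [331.0, 37.0]] [ 0.6513 -0.2594] [np.float64(0.052250168411209656), np.float64(0.1055491526149065)] [np.float64(39.98017333536746), np.float64(-48.96811543483582)]
```

View pics/w5.png

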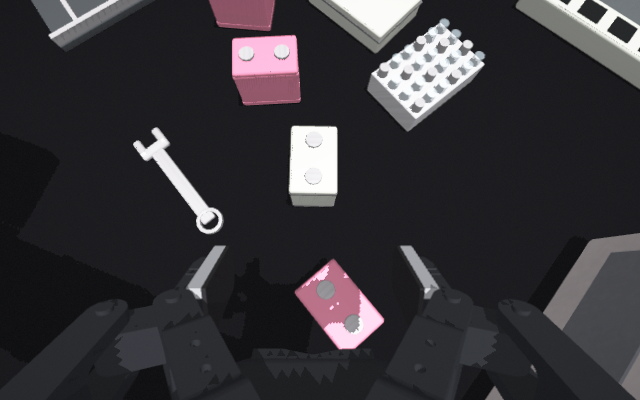

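The wrist view agrees with the earlier cameras: the white new cartridge is at pixel (313,160), world (0.470,-0.318), long axis 41°. I'll use a 15° tilt so the gripper body clears old when placing.

Run:
```python
from h import *
N=np.array([.4704,-.3182]);h=np.array([np.cos(np.radians(41.2)),np.sin(np.radians(41.2))])
f=lambda b,z:np.r_[N-h*b,z]
plan([(f(.005+.0295,.16),ori(41.2,15)),(f(.005,.05),ori(41.2,15))],0.7)
```

```text
[0.7, 0.0, -0.01, 0.04, -0.088, -0.0, -0.002]
[0.7, 0.0, -0.013, 0.039, -0.088, -0.0, -0.002]
[0.7, 0.0, -0.016, 0.037, -0.088, -0.0, -0.002]
--
[0.7, -0.0, -0.0, 0.038, 0.0, 0.0, 0.0]
[0.7, -0.0, -0.0, 0.038, 0.0, 0.0, 0.0]
[0.7, -0.0, -0.0, 0.038, 0.0, 0.0, 0.0]
--
```

Call:
{"fn": "carry_out", "kwargs": {
  "steps": [
    [0.7,0,-0.01,0.04,-0.088,0,-0.002],
    [0.7,0,-0.013,0.039,-0.088,0,-0.002],
    [0.7,0,-0.016,0.037,-0.088,0,-0.002],
    [0.7,0,0,0.03,0,0,0],
    [0.7,0,0,0.03,0,0,0],
    [0.7,0,0,0.03,0,0,0],
    [0.7,0,0,0.016,0,0,0],
    [0.7,0,0,0.008,0,0,0],
    [0.7,0,0,0,0,0,0],
    [0.7,0,0,0,0,0,0]
  ]
}}

```text
clock: 12.0
tcp_pos: [0.4666, -0.3233, 0.0516]
orientation: [-0.118, 0.903, -0.41, 0.056]
wrist_force: [0.8, -0.2, 0.4]
finger_gap: 0.0724
```

Call:
{"fn": "carry_out", "kwargs": {
  "grip_force": 50,
  "steps": [
    [-1,0,0,0,0,0,0],
    [-1,0,0,0,0,0,0],
    [-1,0,0,0,0,0,0],
    [-1,0,0,0,0,0,0],
    [-1,0,0,0,0,0,0],
    [-1,0,0,0,0,0,0],
    [-1,0,0,0,0,0,0]
  ]
}}

```text
clock: 12.88
tcp_pos: [0.4664, -0.3234, 0.0516]
orientation: [-0.118, 0.903, -0.41, 0.056]
wrist_force: [-1.6, -0.0, 5.6]
finger_gap: 0.0493
```

Run:
```python
from h import *
np.set_printoptions(precision=4,suppress=True)
p,r=cur();print(p,r.as_matrix()[:,2],env.get_state()['wrist_force'])
# where is the cartridge (wrist view, top face)
c=snap('wrist','w6');print(proj(c,[[.4704,-.3182,.07]]))
h=np.array([np.cos(np.radians(41.2)),np.sin(np.radians(41.2)),0])
up=p+[0,0,.14]
# cartridge centre = tcp + .005h ; place centre at rack x=+.012
via=rk(.007,-.060,.20)
plan([(up,r),(via,ori(78.3,15))],-1)
```

```text
[ 0.4664 -0.3234  0.0516] [ 0.1975  0.1662 -0.9661] [-1.5974 -0.0253  5.5741]
[[307.0941 275.3952]]
[-1, 0.0, -0.012, -0.045, -0.0, -0.0, -0.0]
[-1, 0.0, -0.012, -0.045, -0.0, -0.0, -0.0]
[-1, 0.0, -0.012, -0.045, -0.0, -0.0, -0.0]
--
[-1, -0.03, -0.044, 0.011, 0.0, -0.019, -0.07]
[-1, -0.026, -0.046, 0.011, 0.0, -0.019, -0.07]
[-1, -0.023, -0.048, 0.012, 0.0, -0.019, -0.07]
[-1, -0.019, -0.05, 0.012, 0.0, -0.019, -0.07]
[-1, -0.015, -0.051, 0.013, 0.0, -0.019, -0.07]
[-1, -0.012, -0.052, 0.013, 0.0, -0.019, -0.07]
[-1, -0.008, -0.052, 0.013, 0.0, -0.019, -0.07]
[-1, -0.004, -0.053, 0.013, 0.0, -0.019, -0.07]
[-1, 0.0, -0.053, 0.013, 0.0, -0.019, -0.07]
--
```

Run:
```python
from h import *
p,r=cur()
plan([(p+[0,0,.14],r),(rk(-.05,-.060,.195),ori(78.3,15))],-1)
```

```text
[-1, 0.0, -0.012, -0.045, 0.0, 0.0, 0.0]
[-1, 0.0, -0.012, -0.045, 0.0, 0.0, 0.0]
[-1, 0.0, -0.012, -0.045, 0.0, 0.0, 0.0]
--
[-1, -0.029, -0.044, 0.011, 0.0, -0.022, -0.078]
[-1, -0.025, -0.046, 0.012, 0.0, -0.022, -0.078]
[-1, -0.021, -0.048, 0.012, 0.0, -0.022, -0.078]
[-1, -0.017, -0.05, 0.013, 0.0, -0.022, -0.078]
[-1, -0.013, -0.051, 0.013, 0.0, -0.022, -0.078]
[-1, -0.009, -0.052, 0.013, 0.0, -0.022, -0.078]
[-1, -0.004, -0.052, 0.014, 0.0, -0.022, -0.078]
[-1, 0.0, -0.052, 0.014, 0.0, -0.022, -0.078]
--
```

Call:
{"fn": "carry_out", "kwargs": {
  "steps": [
    [-1,0,-0.005,-0.02,0,0,0],
    [-1,0,-0.012,-0.045,0,0,0],
    [-1,0,-0.012,-0.045,0,0,0],
    [-1,0,-0.007,-0.025,0,0,0],
    [-1,0,0,0,0,0,0]
  ]
}}

```text
clock: 13.55
tcp_pos: [0.4665, -0.3234, 0.192]
orientation: [-0.117, 0.903, -0.41, 0.057]
wrist_force: [1.8, -0.1, -3.0]
finger_gap: 0.0496
```

Call:
{"fn": "carry_out", "kwargs": {
  "steps": [
    [-1,-0.029,-0.044,0.011,0,-0.022,-0.078],
    [-1,-0.025,-0.046,0.012,0,-0.022,-0.078],
    [-1,-0.021,-0.048,0.012,0,-0.022,-0.078],
    [-1,-0.017,-0.05,0.013,0,-0.022,-0.078],
    [-1,-0.013,-0.051,0.013,0,-0.022,-0.078],
    [-1,-0.009,-0.052,0.013,0,-0.022,-0.078],
    [-1,-0.004,-0.052,0.014,0,-0.022,-0.078],
    [-1,0,-0.052,0.014,0,-0.022,-0.078],
    [-1,0,0,0,0,0,0],
    [-1,0,0,0,0,0,0]
  ]
}}

```text
clock: 14.8
tcp_pos: [0.5874, 0.092, 0.1915]
orientation: [-0.13, 0.986, -0.102, 0.009]
wrist_force: [0.1, 0.8, -3.6]
finger_gap: 0.0494
```

Run:
```python
from h import *
np.set_printoptions(precision=4,suppress=True)
p,r=cur();print(p,(ori(78.3,15).inv()*r).as_rotvec())
c=snap('wrist','w7')
plan([(rk(.007,-.060,.15),ori(78.3,15)),(rk(.007,-.060,.075),ori(78.3,15))],-1)
```

```text
[0.5874 0.092  0.1915] [-0.0006 -0.0091  0.0033]
[-1, 0.001, -0.023, 0.028, 0.0, 0.004, -0.002]
[-1, 0.001, -0.023, 0.028, 0.0, 0.004, -0.002]
--
[-1, 0.0, 0.01, 0.036, 0.0, 0.0, 0.0]
[-1, 0.0, 0.01, 0.036, 0.0, 0.0, 0.0]
--
```

View pics/w7.png

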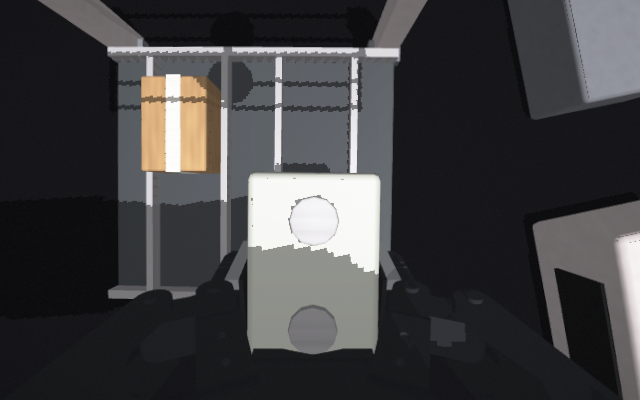

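New is held square, top face (248–380, 175–350), with its mid column ~313 against the lane mid ~316. I'll go forward and down.

Call:
{"fn": "carry_out", "kwargs": {
  "steps": [
    [-1,0.001,-0.023,0.028,0,0.004,-0.002],
    [-1,0.001,-0.023,0.028,0,0.004,-0.002],
    [-1,0,0,0,0,0,0],
    [-1,0,0.006,0.024,0,0,0],
    [-1,0,0.006,0.024,0,0,0],
    [-1,0,0,0,0,0,0],
    [-1,0,0,0,0,0,0]
  ]
}}

```text
clock: 15.72
tcp_pos: [0.6034, 0.1489, 0.1032]
orientation: [-0.13, 0.986, -0.101, 0.015]
wrist_force: [0.6, -0.5, -2.6]
finger_gap: 0.0492
```

Run:
```python
from h import *
np.set_printoptions(precision=4,suppress=True)
p,r=cur();d=p[:2]-RO;c,s=np.cos(RY),np.sin(RY);print('rack',c*d[0]+s*d[1],-s*d[0]+c*d[1],p[2],(ori(78.3,15).inv()*r).as_rotvec())
snap('wrist','w8');snap('scene','s8')
a=cv2.imread('pics/w8.png'); b=cv2.resize(cv2.imread('pics/s8.png')[150:310,300:450],None,fx=2.5,fy=2.5,interpolation=cv2.INTER_CUBIC)
o=np.zeros((400,800,3),np.uint8);o[:267,:427]=cv2.resize(a,(427,267));o[:,427:800]=b[:400,:373]
cv2.imwrite('pics/c8.png',o)
```

```text
rack 0.008671143614866168 -0.06190012210896553 0.1032116782601479 [ 0.0008  0.004  -0.0001]
```

View pics/c8.png

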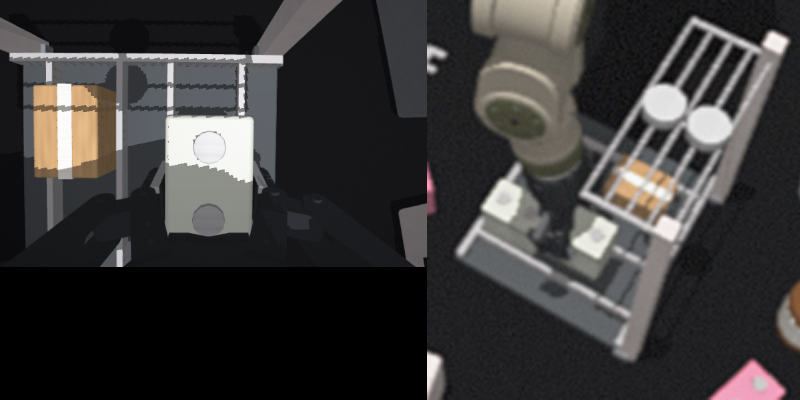

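Both cartridges are in the lane line and the gripper clears old. I'll make a 2 mm lateral correction, then lower.

Call:
{"fn": "carry_out", "kwargs": {
  "steps": [
    [-1,-0.002,0.0026,0.0097,0,-0.004,0],
    [-1,0,0.0026,0.0097,0,0,0],
    [-1,0,0.0026,0.0097,0,0,0],
    [-1,0,0.0013,0.0048,0,0,0],
    [-1,0,0,0,0,0,0],
    [-1,0,0,0,0,0,0]
  ]
}}

```text
clock: 16.58
tcp_pos: [0.601, 0.1505, 0.0672]
orientation: [-0.13, 0.986, -0.1, 0.013]
wrist_force: [0.3, 0.2, -3.0]
finger_gap: 0.0493
```

Call:
{"fn": "carry_out", "kwargs": {
  "steps": [
    [-1,0,0.0005,0.0019,0,0,0],
    [-1,0,0.0003,0.001,0,0,0],
    [-1,0,0,0,0,0,0]
  ]
}}

```text
clock: 16.95
tcp_pos: [0.6008, 0.1504, 0.064]
orientation: [-0.13, 0.986, -0.1, 0.013]
wrist_force: [0.2, -0.7, -3.1]
finger_gap: 0.0492
```

Call:
{"fn": "carry_out", "kwargs": {
  "steps": [
    [-1,0,0.0003,0.001,0,0,0],
    [-1,0,0,0,0,0,0]
  ]
}}

```text
clock: 17.2
tcp_pos: [0.6009, 0.1504, 0.0637]
orientation: [-0.13, 0.986, -0.1, 0.013]
wrist_force: [-2.9, -0.1, 3.2]
finger_gap: 0.0496
```

Call:
{"fn": "carry_out", "kwargs": {
  "steps": [
    [-1,0,0.0003,0.001,0,0,0],
    [-1,0,0,0,0,0,0]
  ]
}}

```text
clock: 17.45
tcp_pos: [0.6008, 0.1505, 0.0637]
orientation: [-0.131, 0.986, -0.1, 0.013]
wrist_force: [-6.6, -1.9, 10.9]
finger_gap: 0.0493
```

Contact at z=0.0637, as expected. Release and retreat.

Call:
{"fn": "carry_out", "kwargs": {
  "steps": [
    [0.6,0,0,0,0,0,0],
    [0.6,0,0,0,0,0,0],
    [0.6,0,0,0,0,0,0],
    [0.6,0,0,0,0,0,0],
    [0.6,0,0,-0.008,0,0,0],
    [0.6,0,0,-0.02,0,0,0],
    [0.6,0,0,-0.04,0,0,0],
    [0.6,0,0,-0.04,0,0,0],
    [0.6,0,0.03,-0.03,0,0,0],
    [0.6,0,0.05,0,0,0,0],
    [0.6,0,0.05,0,0.1,0,0],
    [0.6,0,0.03,0,0.1,0,0],
    [0.6,0,0,0,0,0,0],
    [0.6,0,0,0,0,0,0]
  ]
}}

```text
clock: 19.2
tcp_pos: [0.5629, -0.0354, 0.1512]
orientation: [-0.228, 0.968, -0.099, 0.023]
wrist_force: [-0.9, -0.3, 0.6]
finger_gap: 0.0681
```

Run:
```python
from h import *
np.set_printoptions(precision=4,suppress=True)
print(env.get_state()['tcp_pos'],env.get_state()['wrist_force'])
snap('wrist','w9');T=snap('top','t9');S=snap('scene','s9')
a=cv2.imread('pics/w9.png'); b=cv2.imread('pics/t9.png')[90:260,190:460]
o=np.zeros((600,800,3),np.uint8);o[:400,:640]=a;o[400:,:318]=cv2.resize(b,(318,200));o[400:,320:640]=cv2.resize(cv2.imread('pics/s9.png'),(320,200))
cv2.imwrite('pics/c9.png',o)
```

```text
[ 0.5629 -0.0354  0.1512] [-0.9204 -0.2558  0.6299]
```

View pics/c9.png

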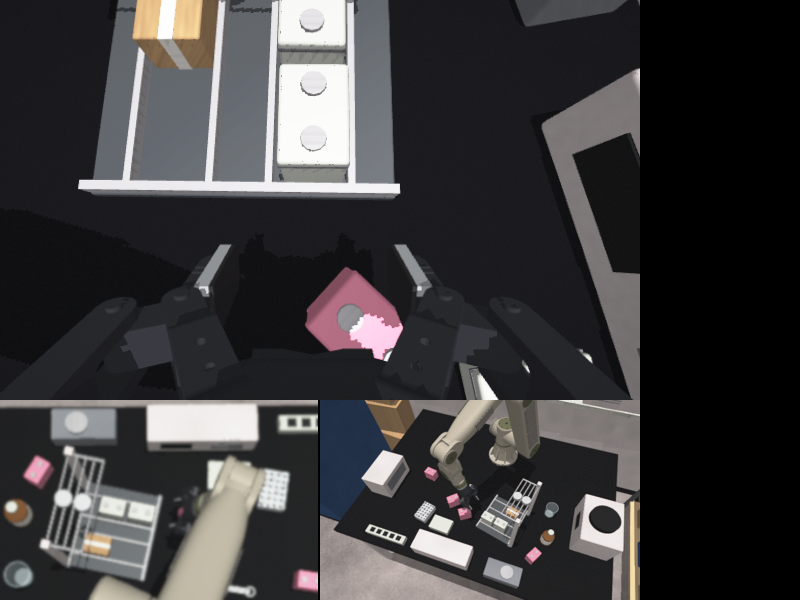

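Both are in the lane: old's top face is (280,65)–(350,165) with the lip at row 187, and new is behind it at (280–345, 0–50). A quick numeric check follows.

Run:
```python
from h import *
np.set_printoptions(precision=4,suppress=True)
def rack(c,px,z):
    d=cast(c,px,z)[:,:2]-RO;a,s=np.cos(RY),np.sin(RY);return np.c_[a*d[:,0]+s*d[:,1],-s*d[:,0]+a*d[:,1]]
for f,o in(('w4',[[282,113],[336.5,113],[339.5,195],[281,195]]),('w9',[[280,65],[348,65],[350,166],[278,166]])):
    print(f,rack(load(f),o,.082))
print('lip inner/outer edge w9',rack(load('w9'),[[265,182],[265,190]],.027),'w4',rack(load('w4'),[[270,208],[270,215]],.027))
print('new front edge w9',rack(load('w9'),[[278,50],[346,50]],.082))
for n in('w4','w9'):
  pass
# carton: orange centroid before/after in scene
for n in('scene0','s9'):
    im=load(n)['color'].astype(int);m=((im[...,0]>150)&(im[...,0]-im[...,2]>60)&(im[...,0]-im[...,1]>25)&(im[...,1]-im[...,2]>15));m[:190]=0;m[250:]=0;m[:,:350]=0;m[:,420:]=0
    y,x=np.nonzero(m);print(n,x.mean(),y.mean(),len(x))
```

```text
w4 [[-0.0376 -0.0375]
 [-0.0375 -0.0857]
 [-0.1121 -0.0868]
 [-0.1121 -0.0382]]
w9 [[-0.0379 -0.038 ]
 [-0.0379 -0.0864]
 [-0.1122 -0.0864]
 [-0.1123 -0.038 ]]
lip inner/outer edge w9 [[-0.1113 -0.0214]
 [-0.1181 -0.0216]] w4 [[-0.1121 -0.0226]
 [-0.1192 -0.0228]]
new front edge w9 [[-0.026  -0.0363]
 [-0.026  -0.0852]]
scene0 384.2573099415205 222.87134502923976 171
s9 384.16959064327483 222.80116959064327 171
```

Old's front face (-0.112) matches the lip's inner edge (about -0.112) before and after loading. The new-to-old gap is ~12 mm and the carton hasn't moved. The robot touches nothing, so I'm handing in.

```bash
python3 -c "
from workcell import env
print(env.hand_in(), env.get_state()['clock'])"
```

```text
the job is handed in; nothing more can be done
the job is handed in; nothing more can be done
```

The job is done and handed in, at about 19 s of the 59 s limit. I gripped the old cartridge with a tilted tool under the shelf and dragged it about 135 mm along the far lane until it pressed against the front lip. I then picked the white new cartridge off the bench and set it down in the same lane behind it.

- **Old cartridge:** its front face is within about 1 mm of the lip's inner edge in the images, and loading the new one did not shift it.
- **New cartridge:** it stands square between the rails with a gap of about 12 mm behind the old one. It met the lane floor at the expected height.
- **Surroundings:** the carton's image position is unchanged. I checked the other bench items by eye only; in the last pictures, those not hidden by the arm look unmoved.
- **Disagreement:** the wrist camera placed the rack 5–7 mm off the other two cameras along the lane. I used a value in between, and the contact with the lip agreed with it to about 1–2 mm.

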